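# Let two torch batteries out of the gravity dispenser

## Task

The stage torch needs two large batteries: get them from the dispenser that holds the large ones by pressing its front paddle down to the stop and letting it come all the way up again so that the next battery rolls up to the gate, once for each battery, until exactly two have rolled out past the gate and lie in its front trough. Work only the paddle: do not touch, pick up or push the batteries or the gate, keep the other large batteries behind the gate, and leave the small-battery dispenser and everything else on the table as it stands.

Things in the scene. Friction and masses are not known exactly. Their poses are not given: they have to be found in the camera images.
- large_dispenser: Dispenser for the large batteries: a birch-ply track on a black base board, fixed to the table, 79 mm wide (93 mm over the rocker's side bars), open on top. Origin on the table under the gate; x points uphill, away from the paddle, z up. The floor slopes down to the paddle at 0.17 rad and is 90 mm high at the gate. The magazine runs uphill from the gate to x = 155 mm, the trough downhill to x = -92 mm.
- large_trough (a point): Middle of the open front trough, on its floor, 82 mm above the table: the stretch between gate and front lip (13 mm high). It is 90 mm long and holds two large batteries.
- large_axle (a point): Centre of the rocker's axle, which runs along the dispenser's y: x = -67, z = 68 mm in its frame. The paddle is in front of it, the gate behind. Under the track a tongue on the rocker rises between the first and second battery as the gate lifts, so each full press lets out one battery.
- large_paddle (a point): Centre of the top face of the large dispenser's paddle: a grey rubber-faced plate 44 mm along the dispenser's x, 56 mm along its y, on a cross bar between the rocker's side bars; at x = -144, z = 92 mm in its frame when up, about 52 mm above the table when fully down. It moves on an arc of 80 mm radius about the axle. Nothing stands above it; press straight down near its middle.
- large_lever (a joint): Large dispenser's rocker, rad: 0 = paddle up, gate shut; 0.5 = paddle at the stop, 40 mm lower. A battery passes from about 0.35 (28 mm); pressed less, the gate settles on it: press on. Takes 3 N at the paddle to start, 6 N near the stop; springs back by itself. Hold it down about 1 s for the battery to roll out, then let it rise fully and give the next one about 1 s to roll up to the gate.
- large_gate (a point): Aluminium gate plate across the large dispenser's track, on the far arm of the rocker. The point is the middle of its lower edge, 12 mm above the track floor when shut, lifted about 26 mm by a full press.
- small_paddle (a point): Centre of the top face of the small dispenser's paddle (56 x 44 mm). Leave it.
- small_lever (a joint): Small dispenser's rocker, rad: 0 = up and shut. Leave it.
- small_dispenser: Dispenser of the same make for the small batteries, fixed to the table, 68 mm wide, in the other place beside the large one; paddle towards the robot. Same axes.
- large_cell1: Large battery (34 mm across, 61.5 mm long, 140 g), number 1 from the gate. Origin at its centre; lies along the dispenser's y. In the dispenser's frame it starts at x = 14, z = 110 mm; in the trough it comes to rest near x = -75, z = 94 mm.
- large_cell2: Large battery (34 mm across, 61.5 mm long, 140 g), number 2 from the gate. Origin at its centre; lies along the dispenser's y. In the dispenser's frame it starts at x = 48, z = 115 mm; in the trough it comes to rest near x = -41, z = 100 mm.
- large_cell3: Large battery (34 mm across, 61.5 mm long, 140 g), number 3 from the gate. Origin at its centre; lies along the dispenser's y. In the dispenser's frame it starts at x = 82, z = 121 mm. 
- large_cell4: Large battery (34 mm across, 61.5 mm long, 140 g), number 4 from the gate. Origin at its centre; lies along the dispenser's y. In the dispenser's frame it starts at x = 116, z = 127 mm. 
- small_cell1: Small battery (14.6 mm across, 50.5 mm long), number 1 from the gate of the small dispenser. Origin at its centre.
- small_cell2: Small battery (14.6 mm across, 50.5 mm long), number 2 from the gate of the small dispenser. Origin at its centre.
- small_cell3: Small battery (14.6 mm across, 50.5 mm long), number 3 from the gate of the small dispenser. Origin at its centre.
- radio: Two-way radio standing upright between the dispensers, 58 x 36 mm base, body 105 mm tall with a stub aerial to 180 mm. Origin at its underside. A bystander.
- torch: Hand torch standing on its head, 60 mm wide at the foot, 42 mm barrel, 222 mm tall. Origin at its underside. A bystander.
- gaffer_roll: Roll of wide cloth tape lying flat, 116 mm across, 50 mm tall. Origin at its underside. A bystander.
- spike_roll: Narrow roll of marking tape lying flat, 92 mm across, 24 mm tall. Origin at its underside. A bystander.
- beltpack: Radio-microphone beltpack lying flat, 64 x 88 x 20 mm, with a short whip aerial, between the dispensers' far ends. Origin at its underside. A bystander.
- screwdriver: Screwdriver lying on the table, 190 mm long. Origin at its underside. A bystander.
There are look-alikes about, which are no part of the job. What is shaped like the large_cell2 but blue or yellow is not meant.

How it is judged:
On the way, in this order (a step that is already met when the one before it is completed fails the run):
1. one large battery has rolled into the trough, the second still behind the gate (x of large_cell1 in the frame of large_dispenser below -0.03 m and x of large_cell2 in the frame of large_dispenser above 0.004 m), for 0.2 s.
2. the rocker is back up and the second battery has rolled up to the gate (value of joint large_lever below 0.04 rad and x of large_cell2 in the frame of large_dispenser between 0.004 and 0.026 m and linear speed of large_cell2 below 0.03 m/s), for 0.1 s.
3. the second large battery has rolled into the trough, the third still behind the gate (x of large_cell2 in the frame of large_dispenser below -0.022 m and x of large_cell3 in the frame of large_dispenser above 0.004 m), for 0.2 s.
At the end, for the whole second after the job is handed in: The first two large batteries lie at rest in the trough (centres 22 to 86 mm in front of the gate, within 12 mm of the track's middle, on its floor), the third and fourth stay in order behind the shut gate, and both rockers are up (within 0.04 rad) (all of step 3 and x of large_cell1 in the frame of large_dispenser between -0.086 and -0.022 m and y of large_cell1 in the frame of large_dispenser between -0.012 and 0.012 m and z of large_cell1 in the frame of large_dispenser between 0.084 and 0.112 m and x of large_cell2 in the frame of large_dispenser above -0.086 m and y of large_cell2 in the frame of large_dispenser between -0.012 and 0.012 m and z of large_cell2 in the frame of large_dispenser between 0.084 and 0.112 m and x of large_cell3 in the frame of large_dispenser below 0.034 m and y of large_cell3 in the frame of large_dispenser between -0.012 and 0.012 m and z of large_cell3 in the frame of large_dispenser between 0.1 and 0.122 m and x of large_cell4 in the frame of large_dispenser between 0.036 and 0.072 m and y of large_cell4 in the frame of large_dispenser between -0.012 and 0.012 m and z of large_cell4 in the frame of large_dispenser between 0.105 and 0.13 m and value of joint each of large_lever, small_lever below 0.04 rad and linear speed of each of large_cell1, large_cell2, large_cell3, large_cell4 below 0.02 m/s); the robot touches nothing.
It fails at once if the robot touches a battery (contact force between any of the fingers, the arm and large_cell1 above 0.3 N or contact force between any of the fingers, the arm and large_cell2 above 0.3 N or contact force between any of the fingers, the arm and large_cell3 above 0.3 N or contact force between any of the fingers, the arm and large_cell4 above 0.3 N or contact force between any of the fingers, the arm and small_cell1 above 0.3 N or contact force between any of the fingers, the arm and small_cell2 above 0.3 N or contact force between any of the fingers, the arm and small_cell3 above 0.3 N).
It fails at once if the robot touches the gate itself (contact force between any of the fingers, the arm and large_lever_c0 above 0.5 N or contact force between any of the fingers, the arm and large_lever_c1 above 0.5 N).
It fails at once if a third large battery gets past the gate, or one is lifted out of the track (z of any of large_cell1, large_cell2, large_cell3, large_cell4 in the frame of large_dispenser above 0.16 m or x of any of large_cell3, large_cell4 in the frame of large_dispenser below -0.004 m).
It fails at once if the small-battery dispenser is worked (value of joint small_lever above 0.1 rad).
It fails at once if a bystander is moved more than 15 mm or tipped (distance of any of radio, torch, gaffer_roll, spike_roll, beltpack, screwdriver from where it was at the start of the episode above 0.015 m or angle between any of radio, torch's own z axis and vertical above 0.3 rad).
It also fails if it takes over 48 s, if anything falls off the work surface, if the arm or the gripper's body presses on something with over 40 N, if the wrist force passes 120 N, or if a joint passes its speed limit or range.

## Robot

A 7-joint arm with a two-finger parallel gripper is mounted at the origin on the work surface. World frame = base frame: x ahead of the robot, y to its left, z up, the work surface at z = 0. Lengths are in m, angles in rad, forces in N, time in s.
With the tool pointing down it reaches from about 0.425 to 0.925 m from the base axis. Payload 6.8 kg.
Tool frame: the origin (TCP) lies on the mounting face of the last link; the fingertips stand 173 mm ahead of it and the grasp point (between the pads) lies 155 mm ahead of it; z points along the fingers, y is the line along which they close (so a half turn about z gives the same grasp; the last joint's range is limited). The gripper opens to 85 mm and grips with 20 to 120 N. Pads are 22 mm wide; open, the fingers measure 114 mm over their backs; the gripper's body (76 mm by 85 mm) begins 54 mm behind the grasp point. The pads swing forward as they close: fully open they stand 13 mm farther back than shut.
Start: joints at [1.155, 0.477, 0.022, 1.555, -0.011, 1.109, -0.083], TCP at [0.205, -0.643, 0.405] pointing down, gripper open.
Joint ranges: [-2.96, 2.96], [-0.34, 2.1], [-1.41, 1.46], [0.24, 2.44], [-1.37, 4.51], [0.17, 1.92], [-2.96, 2.96]. Speed limits (rad/s): [2.39, 2.39, 3.14, 3.14, 3.14, 3.14, 3.14].

## Interface

Orientations are given as a rotation vector (axis times angle).
In Python, from bench import r gives the robot as it stands.
- The arm moves only by the tool arm_command, never from a script. Its argument "plan" is a list of rows, each an object of numbers: "claw": the closure, from 0 (fully open) to 1 (shut); "tx", "ty", "tz": the shift along the tool's x, y, z in m; "ax", "ay", "az": the turn, a rotation vector about the tool's x, y, z in degrees. A call has exactly 10 rows; each row shifts and turns the commanded pose from where the row before left it, along the tool's axes as they then stand; what a row does not reach is not made up. A row lasts 1/12 s, in which the tool goes at most 41.7 mm and 7.16 degrees, less where a joint would pass 70% of its speed; a pose out of reach is approached as far as the arm can. A call is refused whole if a number of a shift passes 0.0417 or a number of a turn 7.16, either way. A call with a gripper value outside its range is refused whole. The fingers move at their own pace and stop on an object; "squeeze" is the grip in N (left out, the last holds). Time passes only in rows, so rows that do not move let the fingers close, or fill a call up. It gives the time, the measured TCP pose, the force, the opening and the grip force at its end, in the units of the state.
- r.get_obs(): the state, without advancing time (a new reading comes with each control period).
- r.grab_frame(name): name is "scene" or "top" or "wrist"; returns the picture (400x640x3 uint8, red, green, blue); there is no depth.
- r.camera_model(name): a dict with "fx", "fy", "cx", "cy" (pixels), "k1" (the pictures are not rectified: a ray, as slopes to the right and down, at radius r is drawn at 1 + k1 r^2 times it, then the intrinsics apply), "position" and "orientation" of the camera in the world; the wrist camera has in their place "tool_from_camera" (4x4, takes a point from camera to tool coordinates, whose origin is the TCP and whose axes are the flange's). Camera axes: x right, y up, looking along -z (the intrinsics and any distortion apply to the point x, -y, -z); pixel columns grow to the right and rows downward; lengths in m; the calibration is good to about 2 mm. A picture is of the moment at which its call begins: read the wrist's pose just before it. camera_model takes no time and is no camera call.
- r.hand_in(): hands the job in; it is judged then, once.
Trained networks look in the newest picture that a camera, given by its name, has taken for a name from the list of things; names that differ only in an ending like _2 or _b are one class to them, and where a whole thing is asked for, a point or a joint stands for the part that bears it (a point fixed in the world has none). Each returns a list of dicts, best first, with "confidence" (0 to 1); they miss things now and then, are a little off and sometimes report something else, mostly with a low value. They report only what shows in the picture. A call takes as long as a camera call. They do not tell look-alikes from the thing itself.
- r.boxes_of(target, camera): "location" ([x, y, z] in m, in the coordinates of the camera as it stood for that picture, good to about 4 mm: the middle of the surface that is visible of it).
- r.tip_of(target, camera): "location" ([x, y, z] in m, in the coordinates of the camera as it stood for that picture, good to about 4 mm: a listed point, or the origin of a listed thing).
The state is a dict: "clock": time; "joints": joint angles; "qvel": joint speeds; "tau": joint torques, N m; "tcp_pos": TCP position; "orientation": TCP orientation; "contact_force": force on the tool from outside, world axes, zero at the start; "moment": the same for the moment, N m; "grip_width": finger opening in m; "gripper_force": force on a finger pad.
Only numpy, scipy, OpenCV 4.12 (cv2) and the standard library are available. Lean on these libraries where they do the work, as an engineer would, in place of code of your own. Each camera call takes 0.05 s, during which the arm holds its last target. There are 200 camera calls.

## Working session

There is one attempt and no reset: what is moved stays moved. The work goes in short steps, Python scripts to look and compute and a tool call to move; the robot and the scene stay as the last step left them, time stands still between calls to the robot, and variables do not carry over. Pictures are saved under pics/ and viewed, at most 10 in all, crops included, and the job is handed in when it is done.

Besides the shell and the picture viewer there is one more tool, called after ">>>" by a JSON object that holds its "method" and its "body", one argument or row to a line. arm_command: Moves the arm, as the interface text tells. Its arguments: {"type":"object","properties":{"plan":{"type":"array","items":{"type":"object","properties":{"claw":{"type":"number"},"tx":{"type":"number"},"ty":{"type":"number"},"tz":{"type":"number"},"ax":{"type":"number"},"ay":{"type":"number"},"az":{"type":"number"}}}},"squeeze":{"type":"number"}},"required":["plan"]}

```bash
mkdir -p pics
cat > h.py <<'E'
import numpy as np, cv2
from scipy.spatial.transform import Rotation as R
from bench import r
def T(name):
    m=r.camera_model(name)
    if 'tool_from_camera' in m:
        o=r.get_obs(); W=np.eye(4); W[:3,:3]=R.from_rotvec(o['orientation']).as_matrix(); W[:3,3]=o['tcp_pos']
        return W@np.array(m['tool_from_camera'])
    W=np.eye(4); q=np.array(m['orientation'],float)
    W[:3,:3]=q if q.shape==(3,3) else (R.from_rotvec(q) if q.size==3 else R.from_quat(q)).as_matrix()
    W[:3,3]=m['position']; return W
def world(name,p): return (T(name)@np.r_[p,1])[:3]
def pix(name,p):
    m=r.camera_model(name); c=np.linalg.inv(T(name))@np.r_[p,1]
    u,v=c[0]/-c[2],-c[1]/-c[2]; k=1+m['k1']*(u*u+v*v)
    return np.array([m['cx']+m['fx']*u*k,m['cy']+m['fy']*v*k])
def save(name,f):
    im=r.grab_frame(name); cv2.imwrite('pics/'+f,im[:,:,::-1]); return im
E
python3 - <<'E'
from h import *
np.set_printoptions(precision=3,suppress=True)
print(r.camera_model('scene')); print(r.get_obs())
for c in ('scene','top'):
    save(c,c+'0.png')
    for t in ('large_paddle','large_dispenser','large_axle','large_gate','large_trough','small_paddle','small_dispenser','large_cell1','radio','torch'):
        for d in r.tip_of(t,c)[:3]:
            w=world(c,d['location']); print(c,t,round(d['confidence'],2),w,pix(c,w))
E
```

```text
{'fx': 404.0630396401927, 'fy': 404.0630396401927, 'cx': 327.72113016372646, 'cy': 197.01559546444554, 'k1': -0.08214708937817769, 'position': array([1.026, 0.437, 0.987]), 'orientation': array([0.322, 0.739, 2.251])}
{'clock': 0.0, 'joints': array([ 1.155,  0.478,  0.022,  1.556, -0.011,  1.109, -0.083]), 'qvel': array([-0.001,  0.001,  0.001, -0.   , -0.001,  0.001, -0.001]), 'tau': array([  0.   , -59.645,   1.608, -28.119,   0.012,   0.009,   0.   ]), 'tcp_pos': array([ 0.204, -0.643,  0.404]), 'orientation': array([-3.103, -0.481,  0.001]), 'contact_force': array([-0.158, -0.065,  0.021]), 'moment': array([-0.055, -0.009,  0.017]), 'gripper_force': 0.0, 'grip_width': 0.08511347965084767}
scene large_paddle 0.57 [ 0.431 -0.234  0.092] [305.003 136.918]
scene large_paddle 0.41 [ 0.576 -0.235 -0.002] [272.562 181.584]
scene large_dispenser 0.97 [ 0.573 -0.234 -0.001] [273.413 180.815]
scene large_axle 0.59 [ 0.504 -0.234  0.066] [288.348 154.879]
scene large_gate 0.72 [ 0.571 -0.232  0.105] [270.79  158.185]
scene large_trough 0.64 [ 0.527 -0.233  0.077] [282.718 156.535]
scene sma
[... 869 characters left out ...]
 0.572 -0.238  0.105] [403.607 184.979]
top large_gate 0.6 [0.582 0.184 0.097] [246.16  181.456]
top large_trough 0.58 [ 0.529 -0.232  0.082] [400.388 201.347]
top large_trough 0.47 [0.443 0.009 0.002] [311.928 232.866]
top small_paddle 0.73 [0.433 0.21  0.089] [236.127 236.85 ]
top small_paddle 0.42 [ 0.69  -0.235  0.126] [403.358 139.737]
top small_dispenser 0.82 [0.56  0.192 0.   ] [248.633 192.085]
top large_cell1 0.75 [ 0.587 -0.234  0.107] [402.435 179.444]
top large_cell1 0.74 [ 0.657 -0.238  0.119] [404.158 152.661]
top large_cell1 0.62 [ 0.591 -0.091  0.014] [347.027 180.887]
top torch 0.87 [0.515 0.434 0.001] [164.403 207.554]
top torch 0.36 [ 0.55  -0.428  0.   ] [464.902 195.834]
```

View pictures.

Run:
```python
import cv2
a=cv2.imread('pics/scene0.png'); cv2.imwrite('pics/crop.png',cv2.resize(a[90:240,200:360],None,fx=4.9,fy=4,interpolation=2)[:600,:800])
```

```text
(no output)
```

View pics/scene0.png

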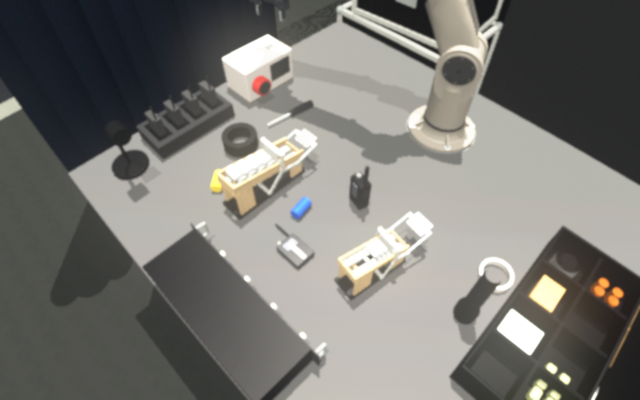

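View pics/top0.png

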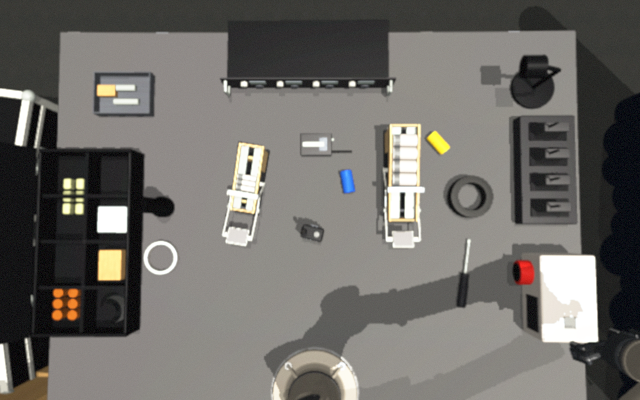

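View pics/crop.png

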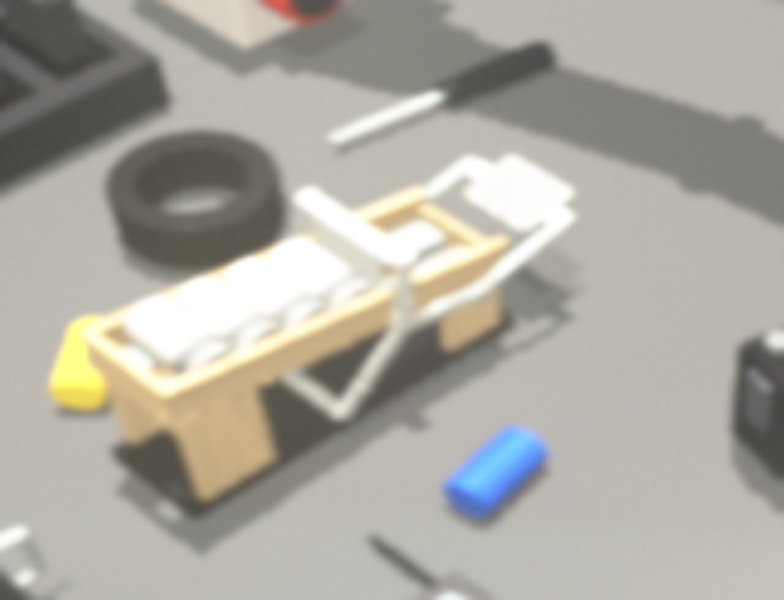

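Candidates: the large dispenser in the top view at (403,185) has four 34 mm cells and its paddle is at (403,240). The small dispenser is at (246,190), with its paddle at (237,237). The blue (347,181) and yellow (438,142) loose cells are decoys. The crop confirms the right-hand unit is the large one: four large cells, paddle up, at world (0.429,-0.237,0.092), which matches x = -144 mm and z = 92 mm.

>>> {"method": "arm_command", "body": {
  "plan": [
    {"claw": 1, "az": 5.87},
    {"claw": 1, "az": 5.87},
    {"claw": 1, "az": 5.87},
    {"claw": 1, "tx": 0.016, "ty": -0.029},
    {"claw": 1, "tx": 0.016, "ty": -0.029},
    {"claw": 1, "tx": 0.016, "ty": -0.029},
    {"claw": 1, "tx": 0.016, "ty": -0.029},
    {"claw": 1, "tx": 0.016, "ty": -0.029},
    {"claw": 1, "tx": 0.016, "ty": -0.029},
    {"claw": 1, "tx": 0.016, "ty": -0.029}
  ]
}}

```text
invalid input at $.plan[0]: expected keys claw, tx, ty, tz, ax, ay, az
```

>>> {"method": "arm_command", "body": {
  "plan": [
    {"claw": 1, "tx": 0.016, "ty": -0.029},
    {"claw": 1, "tx": 0.016, "ty": -0.029},
    {"claw": 1, "tx": 0.016, "ty": -0.029},
    {"claw": 1, "tx": 0.016, "ty": -0.029},
    {"claw": 1, "tx": 0.016, "ty": -0.029},
    {"claw": 1, "tx": 0.016, "ty": -0.029},
    {"claw": 1, "tx": 0.016, "ty": -0.029},
    {"claw": 1},
    {"claw": 1},
    {"claw": 1}
  ]
}}

```text
invalid input at $.plan[0]: expected keys claw, tx, ty, tz, ax, ay, az
```

>>> {"method": "arm_command", "body": {
  "plan": [
    {"claw": 1, "tx": 0, "ty": 0, "tz": 0, "ax": 0, "ay": 0, "az": 5.87},
    {"claw": 1, "tx": 0, "ty": 0, "tz": 0, "ax": 0, "ay": 0, "az": 5.87},
    {"claw": 1, "tx": 0, "ty": 0, "tz": 0, "ax": 0, "ay": 0, "az": 5.87},
    {"claw": 1, "tx": 0.016, "ty": -0.029, "tz": 0, "ax": 0, "ay": 0, "az": 0},
    {"claw": 1, "tx": 0.016, "ty": -0.029, "tz": 0, "ax": 0, "ay": 0, "az": 0},
    {"claw": 1, "tx": 0.016, "ty": -0.029, "tz": 0, "ax": 0, "ay": 0, "az": 0},
    {"claw": 1, "tx": 0.016, "ty": -0.029, "tz": 0, "ax": 0, "ay": 0, "az": 0},
    {"claw": 1, "tx": 0.016, "ty": -0.029, "tz": 0, "ax": 0, "ay": 0, "az": 0},
    {"claw": 1, "tx": 0.016, "ty": -0.029, "tz": 0, "ax": 0, "ay": 0, "az": 0},
    {"claw": 1, "tx": 0.016, "ty": -0.029, "tz": 0, "ax": 0, "ay": 0, "az": 0}
  ]
}}

```text
clock: 1.93
tcp_pos: [0.3169, -0.4387, 0.4049]
orientation: [3.141, 0.001, 0.0]
contact_force: [1.1, 0.2, 0.8]
grip_width: -0.0002
gripper_force: 0.0
```

>>> {"method": "arm_command", "body": {
  "plan": [
    {"claw": 1, "tx": 0.016, "ty": -0.029, "tz": 0, "ax": 0, "ay": 0, "az": 0},
    {"claw": 1, "tx": 0.016, "ty": -0.029, "tz": 0, "ax": 0, "ay": 0, "az": 0},
    {"claw": 1, "tx": 0.016, "ty": -0.029, "tz": 0, "ax": 0, "ay": 0, "az": 0},
    {"claw": 1, "tx": 0.016, "ty": -0.029, "tz": 0, "ax": 0, "ay": 0, "az": 0},
    {"claw": 1, "tx": 0.016, "ty": -0.029, "tz": 0, "ax": 0, "ay": 0, "az": 0},
    {"claw": 1, "tx": 0.016, "ty": -0.029, "tz": 0, "ax": 0, "ay": 0, "az": 0},
    {"claw": 1, "tx": 0.016, "ty": -0.029, "tz": 0, "ax": 0, "ay": 0, "az": 0},
    {"claw": 1, "tx": 0, "ty": 0, "tz": 0, "ax": 0, "ay": 0, "az": 0},
    {"claw": 1, "tx": 0, "ty": 0, "tz": 0, "ax": 0, "ay": 0, "az": 0},
    {"claw": 1, "tx": 0, "ty": 0, "tz": 0, "ax": 0, "ay": 0, "az": 0}
  ]
}}

```text
clock: 2.77
tcp_pos: [0.4281, -0.2376, 0.4048]
orientation: [3.141, 0.001, -0.0]
contact_force: [-1.1, 0.2, -0.1]
grip_width: 0.0
gripper_force: 0.0
```

Run:
```python
from h import *
np.set_printoptions(precision=3,suppress=True)
save('wrist','w1.png')
for t in ('large_paddle','large_gate','large_dispenser'):
    for d in r.tip_of(t,'wrist')[:2]: print(t,d['confidence'],world('wrist',d['location']))
print(pix('wrist',[.429,-.237,.092]))
```

```text
large_paddle 0.8 [ 0.433 -0.236  0.086]
large_dispenser 0.81 [ 0.573 -0.239 -0.006]
large_dispenser 0.22 [ 0.547 -0.431 -0.001]
[314.466 191.251]
```

View pics/w1.png

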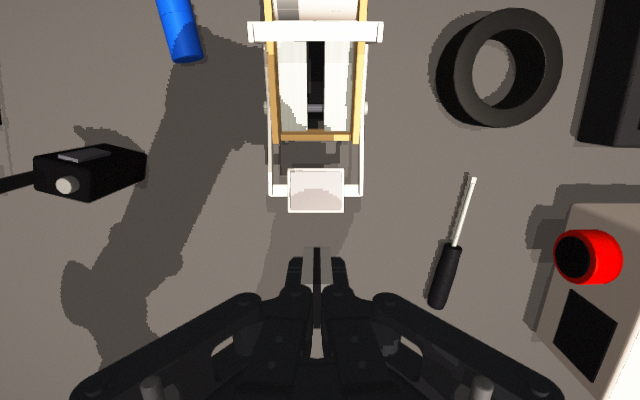

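>>> {"method": "arm_command", "body": {
  "plan": [
    {"claw": 1, "tx": 0, "ty": 0, "tz": 0.02, "ax": 0, "ay": 0, "az": 0},
    {"claw": 1, "tx": 0, "ty": 0, "tz": 0.02, "ax": 0, "ay": 0, "az": 0},
    {"claw": 1, "tx": 0, "ty": 0, "tz": 0.02, "ax": 0, "ay": 0, "az": 0},
    {"claw": 1, "tx": 0, "ty": 0, "tz": 0.02, "ax": 0, "ay": 0, "az": 0},
    {"claw": 1, "tx": 0, "ty": 0, "tz": 0.02, "ax": 0, "ay": 0, "az": 0},
    {"claw": 1, "tx": 0, "ty": 0, "tz": 0.01, "ax": 0, "ay": 0, "az": 0},
    {"claw": 1, "tx": 0, "ty": 0, "tz": 0, "ax": 0, "ay": 0, "az": 0},
    {"claw": 1, "tx": 0, "ty": 0, "tz": 0, "ax": 0, "ay": 0, "az": 0},
    {"claw": 1, "tx": 0, "ty": 0, "tz": 0, "ax": 0, "ay": 0, "az": 0},
    {"claw": 1, "tx": 0, "ty": 0, "tz": 0, "ax": 0, "ay": 0, "az": 0}
  ]
}}

```text
clock: 3.8
tcp_pos: [0.4288, -0.2375, 0.2959]
orientation: [3.141, 0.0, 0.003]
contact_force: [0.4, 0.5, -0.3]
grip_width: -0.0001
gripper_force: 0.0
```

The wrist picture shows the paddle at (316,191), against a predicted (314,191). The empty trough and gate lie ahead of it and nothing is above it. Pressing now.

>>> {"method": "arm_command", "body": {
  "plan": [
    {"claw": 1, "tx": 0, "ty": 0, "tz": 0.012, "ax": 0, "ay": 0, "az": 0},
    {"claw": 1, "tx": 0, "ty": 0, "tz": 0.012, "ax": 0, "ay": 0, "az": 0},
    {"claw": 1, "tx": 0, "ty": 0, "tz": 0.01, "ax": 0, "ay": 0, "az": 0},
    {"claw": 1, "tx": 0, "ty": 0, "tz": 0.01, "ax": 0, "ay": 0, "az": 0},
    {"claw": 1, "tx": 0, "ty": 0, "tz": 0.01, "ax": 0, "ay": 0, "az": 0},
    {"claw": 1, "tx": 0, "ty": 0, "tz": 0.008, "ax": 0, "ay": 0, "az": 0},
    {"claw": 1, "tx": 0, "ty": 0, "tz": 0.006, "ax": 0, "ay": 0, "az": 0},
    {"claw": 1, "tx": 0, "ty": 0, "tz": 0, "ax": 0, "ay": 0, "az": 0},
    {"claw": 1, "tx": 0, "ty": 0, "tz": 0, "ax": 0, "ay": 0, "az": 0},
    {"claw": 1, "tx": 0, "ty": 0, "tz": 0, "ax": 0, "ay": 0, "az": 0}
  ]
}}

```text
clock: 4.63
tcp_pos: [0.4289, -0.2375, 0.2278]
orientation: [3.141, 0.0, 0.003]
contact_force: [-2.0, 0.8, 9.5]
grip_width: 0.0002
gripper_force: 4.8
```

>>> {"method": "arm_command", "body": {
  "plan": [
    {"claw": 1, "tx": 0, "ty": 0, "tz": 0.001, "ax": 0, "ay": 0, "az": 0},
    {"claw": 1, "tx": 0, "ty": 0, "tz": 0.001, "ax": 0, "ay": 0, "az": 0},
    {"claw": 1, "tx": 0, "ty": 0, "tz": 0, "ax": 0, "ay": 0, "az": 0},
    {"claw": 1, "tx": 0, "ty": 0, "tz": 0, "ax": 0, "ay": 0, "az": 0},
    {"claw": 1, "tx": 0, "ty": 0, "tz": 0, "ax": 0, "ay": 0, "az": 0},
    {"claw": 1, "tx": 0, "ty": 0, "tz": 0, "ax": 0, "ay": 0, "az": 0},
    {"claw": 1, "tx": 0, "ty": 0, "tz": 0, "ax": 0, "ay": 0, "az": 0},
    {"claw": 1, "tx": 0, "ty": 0, "tz": 0, "ax": 0, "ay": 0, "az": 0},
    {"claw": 1, "tx": 0, "ty": 0, "tz": 0, "ax": 0, "ay": 0, "az": 0},
    {"claw": 1, "tx": 0, "ty": 0, "tz": 0, "ax": 0, "ay": 0, "az": 0}
  ]
}}

```text
clock: 5.47
tcp_pos: [0.429, -0.2375, 0.2271]
orientation: [3.14, 0.0, 0.003]
contact_force: [-6.7, 3.0, 25.9]
grip_width: -0.0002
gripper_force: 13.3
```

Run:
```python
from h import *
np.set_printoptions(precision=3,suppress=True)
a=save('wrist','w2.png')
b=save('top','t2.png')[110:260,340:470]; c=save('scene','s2.png')[110:260,200:330]
cv2.imwrite('pics/c2.png',cv2.resize(np.hstack([b,c]),None,fx=3,fy=3)[:,:,::-1])
for t in ('large_cell1','large_paddle'):
  for cam in ('scene','top'):
    for d in r.tip_of(t,cam)[:6]: print(cam,t,round(d['confidence'],2),world(cam,d['location'])-[.573,-.237,0])
```

```text
scene large_cell1 0.81 [ 0.046 -0.003  0.127]
scene large_cell1 0.69 [0.113 0.001 0.124]
scene large_cell1 0.66 [ 0.13  -0.107  0.015]
scene large_cell1 0.62 [-0.073  0.002  0.097]
scene large_cell1 0.58 [-0.135  0.446  0.093]
scene large_cell1 0.49 [0.081 0.002 0.12 ]
top large_cell1 0.82 [0.017 0.144 0.016]
top large_cell1 0.72 [-0.145 -0.002  0.053]
top large_cell1 0.68 [ 0.084 -0.001  0.12 ]
top large_cell1 0.65 [0.116 0.001 0.125]
top large_cell1 0.55 [-0.128  0.244  0.002]
top large_cell1 0.51 [0.044 0.003 0.127]
scene large_paddle 0.91 [-0.142  0.001  0.052]
scene large_paddle 0.24 [ 0.049 -0.     0.129]
top large_paddle 0.68 [-0.148 -0.002  0.055]
top large_paddle 0.3 [-0.027  0.001  0.131]
```

View pics/c2.png

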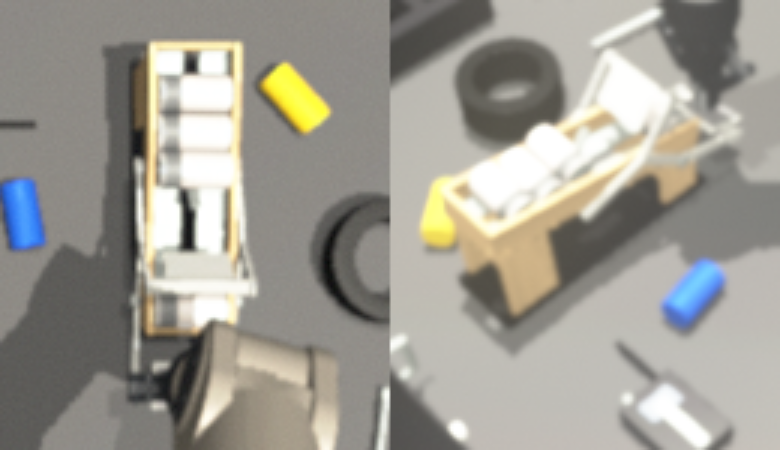

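The left view (top) shows one cell in the trough at about (190,310) and three behind the tongue at (195,95–170). The paddle is at its stop. Releasing.

>>> {"method": "arm_command", "body": {
  "plan": [
    {"claw": 1, "tx": 0, "ty": 0, "tz": -0.008, "ax": 0, "ay": 0, "az": 0},
    {"claw": 1, "tx": 0, "ty": 0, "tz": -0.01, "ax": 0, "ay": 0, "az": 0},
    {"claw": 1, "tx": 0, "ty": 0, "tz": -0.01, "ax": 0, "ay": 0, "az": 0},
    {"claw": 1, "tx": 0, "ty": 0, "tz": -0.01, "ax": 0, "ay": 0, "az": 0},
    {"claw": 1, "tx": 0, "ty": 0, "tz": -0.012, "ax": 0, "ay": 0, "az": 0},
    {"claw": 1, "tx": 0, "ty": 0, "tz": -0.01, "ax": 0, "ay": 0, "az": 0},
    {"claw": 1, "tx": 0, "ty": 0, "tz": -0.01, "ax": 0, "ay": 0, "az": 0},
    {"claw": 1, "tx": 0, "ty": 0, "tz": 0, "ax": 0, "ay": 0, "az": 0},
    {"claw": 1, "tx": 0, "ty": 0, "tz": 0, "ax": 0, "ay": 0, "az": 0},
    {"claw": 1, "tx": 0, "ty": 0, "tz": 0, "ax": 0, "ay": 0, "az": 0}
  ]
}}

```text
clock: 6.65
tcp_pos: [0.4281, -0.2371, 0.2943]
orientation: [-3.141, -0.001, 0.001]
contact_force: [-0.2, -0.1, 0.5]
grip_width: 0.0003
gripper_force: 0.0
```

>>> {"method": "arm_command", "body": {
  "plan": [
    {"claw": 1, "tx": 0, "ty": 0, "tz": 0, "ax": 0, "ay": 0, "az": 0},
    {"claw": 1, "tx": 0, "ty": 0, "tz": 0, "ax": 0, "ay": 0, "az": 0},
    {"claw": 1, "tx": 0, "ty": 0, "tz": 0, "ax": 0, "ay": 0, "az": 0},
    {"claw": 1, "tx": 0, "ty": 0, "tz": 0, "ax": 0, "ay": 0, "az": 0},
    {"claw": 1, "tx": 0, "ty": 0, "tz": 0, "ax": 0, "ay": 0, "az": 0},
    {"claw": 1, "tx": 0, "ty": 0, "tz": 0, "ax": 0, "ay": 0, "az": 0},
    {"claw": 1, "tx": 0, "ty": 0, "tz": 0, "ax": 0, "ay": 0, "az": 0},
    {"claw": 1, "tx": 0, "ty": 0, "tz": 0, "ax": 0, "ay": 0, "az": 0},
    {"claw": 1, "tx": 0, "ty": 0, "tz": 0, "ax": 0, "ay": 0, "az": 0},
    {"claw": 1, "tx": 0, "ty": 0, "tz": 0, "ax": 0, "ay": 0, "az": 0}
  ]
}}

```text
clock: 7.48
tcp_pos: [0.4283, -0.2372, 0.2947]
orientation: [3.142, 0.001, 0.0]
contact_force: [1.1, -0.8, 0.1]
grip_width: -0.0001
gripper_force: 0.0
```

Run:
```python
from h import *
np.set_printoptions(precision=3,suppress=True)
b=save('top','t3.png')[110:260,340:470]; c=save('scene','s3.png')[110:260,200:330]
cv2.imwrite('pics/c3.png',cv2.resize(np.hstack([b,c]),None,fx=3,fy=3)[:,:,::-1])
for t in ('large_cell1','large_paddle'):
  for cam in ('scene','top'):
    for d in r.tip_of(t,cam)[:7]: print(cam,t,round(d['confidence'],2),world(cam,d['location'])-[.573,-.237,0])
```

```text
scene large_cell1 0.79 [-0.077  0.003  0.09 ]
scene large_cell1 0.73 [0.048 0.001 0.114]
scene large_cell1 0.72 [0.015 0.146 0.018]
scene large_cell1 0.69 [0.024 0.424 0.097]
scene large_cell1 0.5 [ 0.016 -0.003  0.113]
scene large_cell1 0.49 [0.083 0.003 0.121]
top large_cell1 0.78 [0.015 0.003 0.11 ]
top large_cell1 0.73 [ 0.049 -0.001  0.115]
top large_cell1 0.7 [ 0.126 -0.111  0.018]
top large_cell1 0.61 [-0.072  0.005  0.093]
top large_cell1 0.52 [-0.14   0.444  0.091]
top large_cell1 0.28 [-0.067  0.003  0.07 ]
scene large_paddle 0.71 [-0.141  0.001  0.09 ]
scene large_paddle 0.55 [-0.011  0.425  0.004]
scene large_paddle 0.39 [-0.237 -0.182  0.   ]
top large_paddle 0.96 [-0.147 -0.001  0.092]
top large_paddle 0.39 [0.02  0.422 0.098]
```

View pics/c3.png

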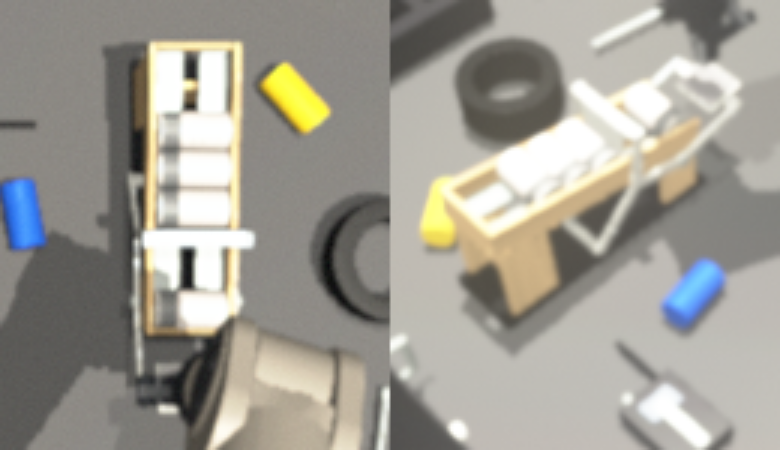

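The gate is shut and the cells sit at x = 15, 48 and 83 mm, with cell 1 in the trough at (190,310). Second press.

>>> {"method": "arm_command", "body": {
  "plan": [
    {"claw": 1, "tx": 0, "ty": 0, "tz": 0.012, "ax": 0, "ay": 0, "az": 0},
    {"claw": 1, "tx": 0, "ty": 0, "tz": 0.012, "ax": 0, "ay": 0, "az": 0},
    {"claw": 1, "tx": 0, "ty": 0, "tz": 0.01, "ax": 0, "ay": 0, "az": 0},
    {"claw": 1, "tx": 0, "ty": 0, "tz": 0.01, "ax": 0, "ay": 0, "az": 0},
    {"claw": 1, "tx": 0, "ty": 0, "tz": 0.01, "ax": 0, "ay": 0, "az": 0},
    {"claw": 1, "tx": 0, "ty": 0, "tz": 0.008, "ax": 0, "ay": 0, "az": 0},
    {"claw": 1, "tx": 0, "ty": 0, "tz": 0.006, "ax": 0, "ay": 0, "az": 0},
    {"claw": 1, "tx": 0, "ty": 0, "tz": 0.001, "ax": 0, "ay": 0, "az": 0},
    {"claw": 1, "tx": 0, "ty": 0, "tz": 0, "ax": 0, "ay": 0, "az": 0},
    {"claw": 1, "tx": 0, "ty": 0, "tz": 0, "ax": 0, "ay": 0, "az": 0}
  ]
}}

```text
clock: 8.62
tcp_pos: [0.4287, -0.2373, 0.2271]
orientation: [3.141, 0.0, 0.001]
contact_force: [-5.2, 2.5, 21.6]
grip_width: -0.0004
gripper_force: 11.1
```

>>> {"method": "arm_command", "body": {
  "plan": [
    {"claw": 1, "tx": 0, "ty": 0, "tz": 0, "ax": 0, "ay": 0, "az": 0},
    {"claw": 1, "tx": 0, "ty": 0, "tz": 0, "ax": 0, "ay": 0, "az": 0},
    {"claw": 1, "tx": 0, "ty": 0, "tz": 0, "ax": 0, "ay": 0, "az": 0},
    {"claw": 1, "tx": 0, "ty": 0, "tz": 0, "ax": 0, "ay": 0, "az": 0},
    {"claw": 1, "tx": 0, "ty": 0, "tz": 0, "ax": 0, "ay": 0, "az": 0},
    {"claw": 1, "tx": 0, "ty": 0, "tz": 0, "ax": 0, "ay": 0, "az": 0},
    {"claw": 1, "tx": 0, "ty": 0, "tz": 0, "ax": 0, "ay": 0, "az": 0},
    {"claw": 1, "tx": 0, "ty": 0, "tz": 0, "ax": 0, "ay": 0, "az": 0},
    {"claw": 1, "tx": 0, "ty": 0, "tz": 0, "ax": 0, "ay": 0, "az": 0},
    {"claw": 1, "tx": 0, "ty": 0, "tz": 0, "ax": 0, "ay": 0, "az": 0}
  ]
}}

```text
clock: 9.45
tcp_pos: [0.4287, -0.2373, 0.2271]
orientation: [3.141, 0.0, 0.001]
contact_force: [-5.1, 1.8, 21.5]
grip_width: -0.0004
gripper_force: 10.9
```

Run:
```python
from h import *
np.set_printoptions(precision=3,suppress=True)
b=save('top','t4.png')[110:260,340:470]; c=save('scene','s4.png')[110:260,200:330]
cv2.imwrite('pics/c4.png',cv2.resize(np.hstack([b,c]),None,fx=3,fy=3)[:,:,::-1])
for t in ('large_cell1','large_paddle'):
  for cam in ('scene','top'):
    for d in r.tip_of(t,cam)[:7]: print(cam,t,round(d['confidence'],2),world(cam,d['location'])-[.573,-.237,0])
```

```text
scene large_cell1 0.64 [0.054 0.003 0.115]
scene large_cell1 0.63 [-0.076  0.001  0.095]
scene large_cell1 0.49 [0.013 0.148 0.017]
scene large_cell1 0.47 [0.088 0.002 0.123]
scene large_cell1 0.43 [ 0.13  -0.107  0.015]
scene large_cell1 0.41 [-0.038 -0.001  0.103]
scene large_cell1 0.33 [-0.013  0.425  0.004]
top large_cell1 0.75 [0.058 0.    0.115]
top large_cell1 0.71 [0.019 0.146 0.018]
top large_cell1 0.61 [-0.074  0.004  0.095]
top large_cell1 0.54 [0.091 0.001 0.12 ]
top large_cell1 0.35 [-0.041  0.002  0.101]
top large_cell1 0.34 [-0.029  0.001  0.129]
top large_cell1 0.28 [-0.145 -0.002  0.052]
scene large_paddle 0.6 [-0.143  0.002  0.05 ]
top large_paddle 0.61 [-0.149 -0.003  0.053]
top large_paddle 0.58 [-0.029  0.002  0.128]
top large_paddle 0.55 [-0.043  0.005  0.083]
```

View pics/c4.png

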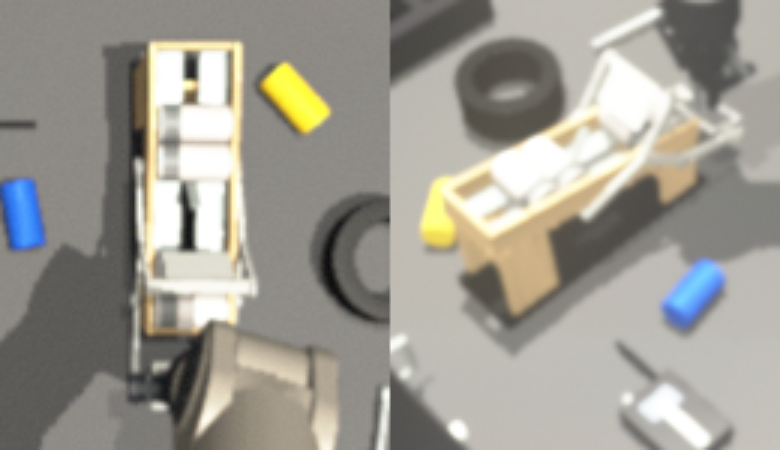

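Two cells are in the trough (x = -75 and -40 mm) and two are held behind the tongue, at (195,125) and (195,160). Releasing.

>>> {"method": "arm_command", "body": {
  "plan": [
    {"claw": 1, "tx": 0, "ty": 0, "tz": -0.008, "ax": 0, "ay": 0, "az": 0},
    {"claw": 1, "tx": 0, "ty": 0, "tz": -0.01, "ax": 0, "ay": 0, "az": 0},
    {"claw": 1, "tx": 0, "ty": 0, "tz": -0.01, "ax": 0, "ay": 0, "az": 0},
    {"claw": 1, "tx": 0, "ty": 0, "tz": -0.01, "ax": 0, "ay": 0, "az": 0},
    {"claw": 1, "tx": 0, "ty": 0, "tz": -0.012, "ax": 0, "ay": 0, "az": 0},
    {"claw": 1, "tx": 0, "ty": 0, "tz": -0.02, "ax": 0, "ay": 0, "az": 0},
    {"claw": 1, "tx": 0, "ty": 0, "tz": -0.03, "ax": 0, "ay": 0, "az": 0},
    {"claw": 1, "tx": 0, "ty": 0, "tz": -0.03, "ax": 0, "ay": 0, "az": 0},
    {"claw": 1, "tx": 0, "ty": 0, "tz": -0.02, "ax": 0, "ay": 0, "az": 0},
    {"claw": 1, "tx": 0, "ty": 0, "tz": 0, "ax": 0, "ay": 0, "az": 0}
  ]
}}

```text
clock: 10.58
tcp_pos: [0.4297, -0.2375, 0.3804]
orientation: [3.138, 0.001, 0.012]
contact_force: [0.3, 0.9, -0.6]
grip_width: 0.0001
gripper_force: 0.0
```

>>> {"method": "arm_command", "body": {
  "plan": [
    {"claw": 1, "tx": 0, "ty": 0, "tz": 0, "ax": 0, "ay": 0, "az": 0},
    {"claw": 1, "tx": 0, "ty": 0, "tz": 0, "ax": 0, "ay": 0, "az": 0},
    {"claw": 1, "tx": 0, "ty": 0, "tz": 0, "ax": 0, "ay": 0, "az": 0},
    {"claw": 1, "tx": 0, "ty": 0, "tz": 0, "ax": 0, "ay": 0, "az": 0},
    {"claw": 1, "tx": 0, "ty": 0, "tz": 0, "ax": 0, "ay": 0, "az": 0},
    {"claw": 1, "tx": 0, "ty": 0, "tz": 0, "ax": 0, "ay": 0, "az": 0},
    {"claw": 1, "tx": 0, "ty": 0, "tz": 0, "ax": 0, "ay": 0, "az": 0},
    {"claw": 1, "tx": 0, "ty": 0, "tz": 0, "ax": 0, "ay": 0, "az": 0},
    {"claw": 1, "tx": 0, "ty": 0, "tz": 0, "ax": 0, "ay": 0, "az": 0},
    {"claw": 1, "tx": 0, "ty": 0, "tz": 0, "ax": 0, "ay": 0, "az": 0}
  ]
}}

```text
clock: 11.42
tcp_pos: [0.4284, -0.2372, 0.3757]
orientation: [3.142, 0.001, 0.0]
contact_force: [-0.8, 0.2, 0.4]
grip_width: 0.0002
gripper_force: 0.0
```

>>> {"method": "arm_command", "body": {
  "plan": [
    {"claw": 1, "tx": 0, "ty": 0, "tz": 0, "ax": 0, "ay": 0, "az": 0},
    {"claw": 1, "tx": 0, "ty": 0, "tz": 0, "ax": 0, "ay": 0, "az": 0},
    {"claw": 1, "tx": 0, "ty": 0, "tz": 0, "ax": 0, "ay": 0, "az": 0},
    {"claw": 1, "tx": 0, "ty": 0, "tz": 0, "ax": 0, "ay": 0, "az": 0},
    {"claw": 1, "tx": 0, "ty": 0, "tz": 0, "ax": 0, "ay": 0, "az": 0},
    {"claw": 1, "tx": 0, "ty": 0, "tz": 0, "ax": 0, "ay": 0, "az": 0},
    {"claw": 1, "tx": 0, "ty": 0, "tz": 0, "ax": 0, "ay": 0, "az": 0},
    {"claw": 1, "tx": 0, "ty": 0, "tz": 0, "ax": 0, "ay": 0, "az": 0},
    {"claw": 1, "tx": 0, "ty": 0, "tz": 0, "ax": 0, "ay": 0, "az": 0},
    {"claw": 1, "tx": 0, "ty": 0, "tz": 0, "ax": 0, "ay": 0, "az": 0}
  ]
}}

```text
clock: 12.25
tcp_pos: [0.4283, -0.2372, 0.3757]
orientation: [-3.142, -0.001, 0.0]
contact_force: [0.5, 0.2, 0.7]
grip_width: -0.0002
gripper_force: 0.0
```

Run:
```python
from h import *
np.set_printoptions(precision=3,suppress=True)
b=save('top','t5.png')[110:260,340:470]; c=save('scene','s5.png')[110:260,200:330]
cv2.imwrite('pics/c5.png',cv2.resize(np.hstack([b,c]),None,fx=3,fy=3)[:,:,::-1])
for t in ('large_cell1','large_paddle'):
  for cam in ('scene','top'):
    for d in r.tip_of(t,cam)[:7]: print(cam,t,round(d['confidence'],2),world(cam,d['location'])-[.573,-.237,0])
```

```text
scene large_cell1 0.65 [0.016 0.148 0.018]
scene large_cell1 0.54 [-0.039 -0.     0.1  ]
scene large_cell1 0.46 [0.049 0.004 0.113]
scene large_cell1 0.46 [ 0.13  -0.106  0.013]
scene large_cell1 0.45 [-0.073  0.003  0.095]
scene large_cell1 0.43 [0.018 0.    0.11 ]
scene large_cell1 0.37 [-0.133  0.245  0.003]
top large_cell1 0.84 [-0.073  0.004  0.098]
top large_cell1 0.72 [0.017 0.145 0.017]
top large_cell1 0.7 [-0.043  0.005  0.1  ]
top large_cell1 0.63 [ 0.123 -0.112  0.019]
top large_cell1 0.56 [0.02  0.001 0.108]
scene large_paddle 0.75 [-0.144  0.002  0.092]
top large_paddle 0.88 [-0.145 -0.005  0.095]
```

View pics/c5.png

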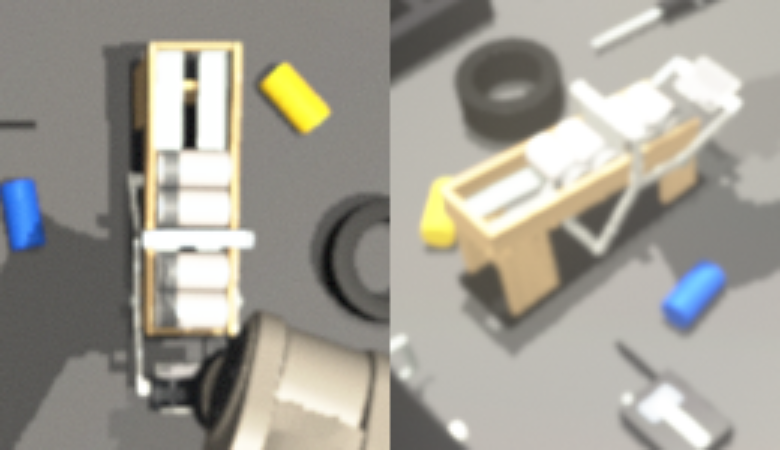

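Two cells lie in the trough, at (195,270) and (195,310). Two are behind the shut gate, at (195,165) and (195,205). The paddle is up and the arm is clear.

```bash
python3 -c "
from bench import r
print(r.hand_in())"
```

```text
the job is handed in; nothing more can be done
None
```

I handed the job in at about 12 s: exactly two large batteries lie in the front trough, the other two are behind the shut gate, the paddle is up and the arm is clear; no verdict came back.

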